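# Gauge the piston depth of a brake cylinder

### The arm

A 6-joint arm with a two-finger parallel gripper is mounted at the origin on the work surface. World frame = base frame: x ahead of the robot, y to its left, z up, the work surface at z = 0. Lengths are in mm, angles in rad, forces in N, time in s.
With the tool pointing down it reaches from about 425 to 1125 mm from the base axis. Payload 14.9 kg.
Tool frame: the origin (TCP) lies at the very end of the fingers, on their centre line; the grasp point (between the pads) lies 19 mm behind it; y points along the fingers, x is the direction in which the jaws open and shut, and the axes are right-handed (so a half turn about y gives the same grasp; the last joint's range is limited). The gripper opens to 91 mm and grips with 3 to 60 N. Pads are 32 mm wide; open, the fingers measure 118 mm over their backs; the gripper's body (76 mm by 178 mm) begins 60 mm behind the grasp point.
Start: joints at [-1.368, 0.379, 1.734, -0, 1.028, -0.033], TCP at [163.529, -680.644, 180.632] pointing down, gripper open.
Joint ranges: [-2.77, 2.77], [-0.74, 2.19], [0, 2.66], [-1.06, 4.2], [0.31, 2.87], [-3.08, 3.08]. Speed limits (rad/s): [1.89, 1.89, 2.39, 3.14, 3.14, 3.14].

### API

Orientations are given as a unit quaternion [w, x, y, z].
In Python, from station import ctrl, jaws, vision gives the robot as it stands. Calls block until the motion is done:
- ctrl.move_pose(position, orientation): joint-space move of the TCP to a pose.
- ctrl.move_straight(position, frame=None, feed=150): straight line of the TCP; frame=None keeps the orientation; feed is the mean speed in mm/s.
- ctrl.move_joints(angles): joint-space move.
- jaws.release() and jaws.grab(grip_force=None): open the fingers fully, or close them until they stop; grip_force is the grip in N (None keeps the last).
- ctrl.sleep(seconds).
- ctrl.ik(position, orientation): joint angles nearest the present ones, or None.
- ctrl.read_state(): the state.
- vision.read_camera(name): name is "scene" or "top" or "wrist"; returns a dict with "frame" (480x640x3 uint8, blue, green, red), "camera_matrix" (3x3 intrinsics, pixels), "origin" and "orientation" of the camera in the world; the wrist camera has in their place "hand_eye" (4x4, takes a point from camera to tool coordinates, whose origin is the TCP and whose axes are the tool frame's). Camera axes: x right, y down, z forward; pixel columns grow to the right and rows downward; lengths in mm; the calibration is good to about 2 mm. The wrist camera is an equidistant fisheye: a pixel r from the principal point sees the ray r / f radians off the axis. A picture is of the moment at which its call begins: read the wrist's pose just before it. There is no depth.
A pose or a line that the arm cannot do raises ctrl.MotionError and nothing moves.
- ctrl.job_done(): hands the job in, once; it reports no verdict.
The state is a dict: "clock": time; "joint_pos": joint angles; "joint_vel": joint speeds; "joint_torque": joint torques, N m; "position": TCP position; "tool_rot": TCP orientation; "contact_force": force on the tool from outside, world axes, zero at the start; "torque": the same for the moment, N m; "gripper_width": opening from 0.0 (shut) to 1.0 (fully open).
Only numpy, scipy, OpenCV 4.12 (cv2) and the standard library are available. Lean on these libraries where they do the work, as an engineer would, in place of code of your own. Each camera call takes 0.05 s, during which the arm holds its last target.

### The job

Take a depth reading on the brake cylinder under the gauge bridge: break the stiff wing knob of the rod clamp loose and back it right off, then lower the depth rod until it bottoms on the piston and keep it pressed there, lightly but firmly, for a good second. Without lifting the rod, turn the knob fully home again to lock it there, then let go of everything. Never ram the piston, and leave the other things on the bench where they lie.

Things in the scene. Friction and masses are not known exactly. Their poses are not given: they have to be found in the camera images.
- housing: Fixed cast-aluminium disc-brake housing on a rubber ring: a flange 280 mm across carrying six upright piston cylinders (60 mm outside, 41 mm bore, top faces 82 mm above the bench). Origin: centre of its underside, on the bench. The gauged cylinder stands at (-85, 0) mm in its frame, under the bridge; a brass union sticks out at +x.
- bridge: Fixed gauge bridge bolted over the gauged cylinder: steel rectangular tube 240 mm long (along its y), 32 mm wide, 25 mm high, 82 to 107 mm above the bench, a low bolt at each end. Origin: centre of its underside. The depth rod passes through its middle in a brass bush (24 mm across, top 125 mm above the bench); the clamp knob stands at y = +74 mm.
- bore_mouth (a point): Centre of the gauged bore at the cylinder's top face, 82 mm above the bench, under the bridge's middle. The bore is blind: a steel piston closes it, its crown 14 to 34 mm below this point, different every time, mostly hidden. The piston is held by its adjuster and does not give to a light push; over 40 N counts as ramming.
- rod: Depth rod upright in the bridge: steel, 10 mm thick, 99 mm from round foot to head top, 0.15 kg, slides only up and down (38 mm travel). Origin: its foot; z up. Foot starts 2 mm above to 4 mm below the cylinder face. Locked while clamped (do not force it); unclamped it stays where left (3 N drag), a push of about 2 N moves it down until its foot meets the piston and the force climbs (20 N per mm).
- rod_head (a point): Centre of the top of the rod's head, a dark knurled disc 32 mm across, 16 mm thick; 177 to 183 mm above the bench at the start. It can be pushed from above or pinched by its rim. It never reaches the bush.
- knob_grip (a point): Middle of the clamp's wing knob, on its vertical axis, 162 mm above the bench: a straight black bar 48 mm long, 12 mm thick, 22 mm high (151 to 173 mm above the bench) on a 16 mm spindle. The bar lies along this point's y axis (when tight, along the bridge) and is pinched from above across its 12 mm. z up; the point turns with the knob.
- knob (a joint): Clamp knob angle, rad: 0 is fully home and tight (dead stop), growing anticlockwise from above as it is backed off, to a stop at 1.45. Starts at 0 to 0.06. An eccentric clamp: about 0.4 N m to break it loose, stiff for the first 0.5 rad, then free (0.03 N m); it stiffens likewise on tightening and stays where left. The rod is free beyond about 0.55.
- torque_wrench: Bystander: steel torque wrench 330 mm long, 25 mm thick, lying on the bench. Origin under its middle, x along its length.
- grease_tin: Bystander: grey tin with lid, 76 mm across, 66 mm high. Origin: centre of its underside.
- bearing_cup: Bystander: steel ring 68 mm across, 22 mm high, flat on the bench. Origin: centre of its underside.
- socket: Bystander: dark steel socket 28 mm across, 38 mm high, standing. Origin: centre of its underside.

How it is judged (in metres and radians):
On the way, in this order (a step that is already met when the one before it is completed fails the run):
1. the clamp knob is broken loose and backed off by more than 1 rad (value of joint knob above 1 rad), for 0.1 s.
2. the rod is pressed on the piston with more than 3 N for a full second (contact force between rod and housing above 3 N), for 1 s.
3. the knob is home again (within 0.2 rad) with the rod still standing on the piston (value of joint knob below 0.2 rad and contact force between rod and housing above 0.3 N), for 0.2 s.
At the end, for the whole second after the job is handed in: The rod stands still with its foot bearing on the piston (contact force over 0.3 N, foot more than 12 mm down the bore), and the clamp knob is home within 0.2 rad of its tight stop (all of step 3 and z of rod in the frame of bore_mouth below -0.012 m and linear speed of rod below 0.005 m/s); the robot touches nothing.
It fails at once if the piston is rammed with more than 40 N (contact force between rod and housing above 40 N).
It fails at once if a bystander is moved more than 20 mm (distance of any of torque_wrench, grease_tin, bearing_cup, socket from where it was at the start of the episode above 0.02 m).
It also fails if it takes over 72 s, if anything falls off the work surface, if the arm or the gripper's body presses on something with over 40 N, if the wrist force passes 120 N, or if a joint passes its speed limit or range.

## Working session

There is one attempt and no reset: what is moved stays moved. The work goes in short steps, each a Python script; the robot and the scene stay as the last script left them, time stands still between calls to the robot, and variables do not carry over. Pictures are saved under pics/ and viewed, and the job is handed in when it is done.

```bash
ls; mkdir -p pics; python3 - <<'E'
from station import ctrl,jaws,vision
import cv2
s=ctrl.read_state();print(s)
for n in ("scene","top","wrist"):
    d=vision.read_camera(n);cv2.imwrite(f"pics/{n}0.png",d["frame"])
    print(n,{k:v for k,v in d.items() if k!="frame"})
E
```

```text
pics
{'clock': 0.0, 'joint_pos': array([-1.36828580e+00,  3.79422822e-01,  1.73480767e+00,  3.71382898e-05,
        1.02849771e+00, -3.32934924e-02]), 'joint_vel': array([ 3.76463581e-06,  6.85243218e-04, -1.85830299e-04, -1.46047765e-04,
        6.74997850e-05, -1.21695094e-04]), 'joint_torque': array([-2.11306033e-03, -7.63738060e+01, -4.34374595e+01,  6.49725390e-02,
        4.24421823e-02, -9.86526811e-05]), 'position': array([ 163.45447358, -680.18288993,  179.96498907]), 'tool_rot': array([ 0.55560651, -0.55507156,  0.43801915, -0.43741993]), 'contact_force': array([-0.66680369,  0.35269253,  0.54100977]), 'torque': array([0.01144528, 0.02602171, 0.00613862]), 'gripper_width': 0.9985826381738864}
scene {'camera_matrix': array([[496.24007871,   0.        , 324.59511141],
       [  0.        , 496.24007871, 237.81426053],
       [  0.        ,   0.        ,   1.        ]]), 'origin': array([1191.50483889,  799.72754926,  785.43699966]), 'orientation': array([-0.15086019,  0.27383572,  0.82610668, -0.46883148])}
top {'camera_matrix': array([[624.67367626,   0.        , 324.06222111],
       [  0.        , 624.67367626, 242.22615349],
       [  0.        ,   0.        ,   1.        ]]), 'origin': array([ 387.33260035,  -41.21632692, 1554.89311614]), 'orientation': array([-0.0379264 ,  0.71575475, -0.69569456,  0.0476006 ])}
wrist {'camera_matrix': array([[371.64829954,   0.        , 322.62252296],
       [  0.        , 371.64829954, 238.26061961],
       [  0.        ,   0.        ,   1.        ]]), 'hand_eye': array([[ 9.99999651e-01,  8.35043607e-04,  3.68435420e-05,
         9.17872242e-01],
       [ 2.07516223e-04, -2.90725287e-01,  9.56806545e-01,
        -2.03691574e+02],
       [ 8.09686538e-04, -9.56806203e-01, -2.90725359e-01,
         8.20995189e+01],
       [ 0.00000000e+00,  0.00000000e+00,  0.00000000e+00,
         1.00000000e+00]])}
```

View pics/scene0.png

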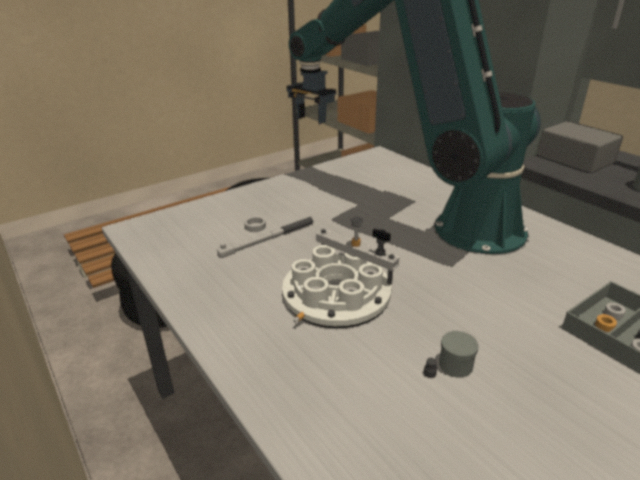

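View pics/top0.png

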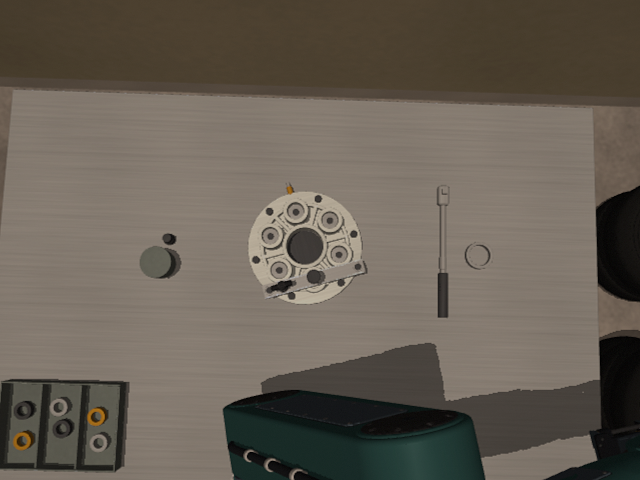

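View pics/wrist0.png

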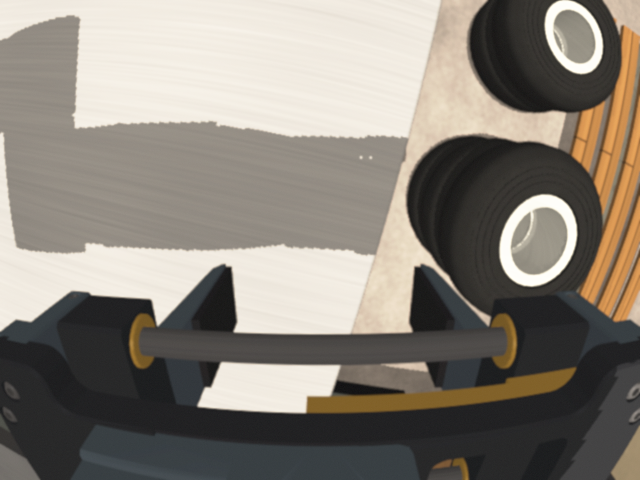

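The scene and top views show the housing with the bridge. In the top view the knob is near (280,287), the rod head near (316,277), and the bridge bolts near (272,292) and (358,267). In the scene view the knob is near (381,237) and the rod head near (357,222). Next I'll zoom in on both and triangulate.

```bash
cat > h.py <<'E'
from station import ctrl,jaws,vision
import cv2,numpy as np
from scipy.spatial.transform import Rotation as R
def rot(q): return R.from_quat(np.r_[q[1:],q[0]])
def quat(r):
    q=r.as_quat();return np.r_[q[3],q[:3]]
def ray(d,uv,tool=None):
    K=d["camera_matrix"];x=(uv[0]-K[0,2])/K[0,0];y=(uv[1]-K[1,2])/K[1,1]
    if tool is None:
        v=np.array([x,y,1.]);return np.array(d["origin"]),rot(d["orientation"]).apply(v/np.linalg.norm(v))
    r=np.hypot(x,y);v=np.array([x/r*np.sin(r),y/r*np.sin(r),np.cos(r)]) if r>1e-9 else np.array([0,0,1.])
    H=d["hand_eye"];p,q=tool;T=rot(q)
    return np.array(p)+T.apply(H[:3,3]),T.apply(H[:3,:3]@v)
def tri(rs):
    A=np.zeros((3,3));b=np.zeros(3)
    for o,v in rs:
        P=np.eye(3)-np.outer(v,v);A+=P;b+=P@o
    x=np.linalg.solve(A,b);return x,[np.linalg.norm((np.eye(3)-np.outer(v,v))@(x-o)) for o,v in rs]
def plane(r,z): o,v=r;return o+v*(z-o[2])/v[2]
def proj(d,X,tool):
    H=d["hand_eye"];p,q=tool
    t=rot(q).inv().apply(np.array(X)-p);c=H[:3,:3].T@(t-H[:3,3])
    K=d["camera_matrix"];th=np.arctan2(np.hypot(c[0],c[1]),c[2]);a=np.arctan2(c[1],c[0])
    return K[:2,2]+K[0,0]*th*np.array([np.cos(a),np.sin(a)])
def tooldown(psi): # finger y down, jaw x along heading psi
    y=np.array([0,0,-1.]);x=np.array([np.cos(psi),np.sin(psi),0]);z=np.cross(x,y)
    return quat(R.from_matrix(np.c_[x,y,z]))
def wshot(name):
    s=ctrl.read_state();t=(s["position"],s["tool_rot"]);d=vision.read_camera("wrist");cv2.imwrite(f"pics/{name}.png",d["frame"]);
    import pickle;pickle.dump((d,t),open(f"pics/{name}.pkl","wb"));return d,t
E
python3 - <<'E'
import cv2
a=cv2.imread("pics/scene0.png")[195:335,270:410];b=cv2.imread("pics/top0.png")[180:315,240:380]
cv2.imwrite("pics/s0c.png",cv2.resize(a,None,fx=5,fy=5,interpolation=cv2.INTER_CUBIC)[:600]);cv2.imwrite("pics/t0c.png",cv2.resize(b[60:],None,fx=5,fy=5,interpolation=cv2.INTER_CUBIC))
E
```

```text
(no output)
```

View pics/s0c.png

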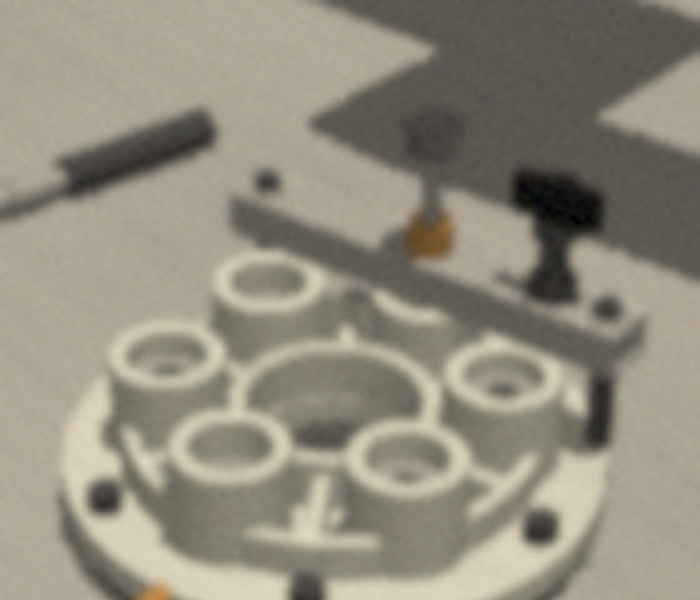

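View pics/t0c.png

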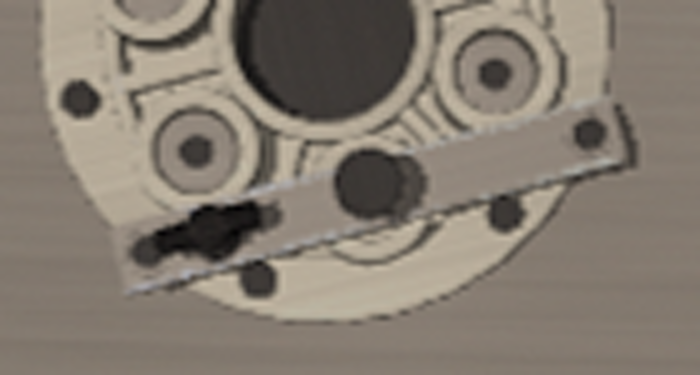

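```bash
python3 - <<'E'
from h import *
s=vision.read_camera("scene");t=vision.read_camera("top")
print("knob",tri([ray(s,(381.2,235.4)),ray(t,(282,286.3))]))
print("head",tri([ray(s,(356.6,221.5)),ray(t,(313.6,276.8))]))
b1=plane(ray(t,(269.4,290)),110);b2=plane(ray(t,(358,266.6)),110);print(b1,b2,(b1+b2)/2, np.arctan2(*(b1-b2)[[1,0]]))
print(ctrl.read_state()["clock"])
E
```

```text
knob (array([456.24882586,  32.53816278, 158.30076624]), [np.float64(0.7735686410925302), np.float64(0.7735686410925284)])
head (array([478.22990318, -37.14106699, 174.08515701]), [np.float64(0.49340278137158017), np.float64(0.4934027813715901)])
[448.71744173  64.35303619 110.        ] [ 508.68103738 -138.91607613  110.        ] [478.69923955 -37.28151997 110.        ] 1.8576560897327126
0.25
```

```bash
python3 - <<'E'
from h import *
B=1.8577-np.pi/2
for off in (0,-np.pi):
  for a in (0,.7,1.45): 
    q=ctrl.ik([457,33,150],tooldown(B+off+a)); print(off,a,None if q is None else np.round(q,2))
  print(ctrl.ik([468,0,330],tooldown(B+off)))
E
```

```text
0 0 [ 0.02  0.03  2.23 -0.    0.88 -0.27]
0 0.7 [ 0.02  0.03  2.23 -0.    0.88 -0.97]
0 1.45 [ 0.02  0.03  2.23 -0.    0.88 -1.72]
[-4.98069151e-02 -1.69534526e-01  2.05975314e+00 -4.44089210e-16
  1.25137404e+00 -3.36710588e-01]
-3.141592653589793 0 [ 0.02  0.03  2.23 -0.    0.88  2.88]
-3.141592653589793 0.7 [ 0.02  0.03  2.23 -0.    0.88  2.18]
-3.141592653589793 1.45 [0.02 0.03 2.23 0.   0.88 1.43]
[-0.04980692 -0.16953453  2.05975314  0.          1.25137404  2.80488207]
```

```bash
python3 - <<'E'
from h import *
B=1.8577-np.pi/2
ctrl.move_pose([468,-10,300],tooldown(B)); ctrl.sleep(.3)
wshot("w1"); 
ctrl.move_straight([468+40*np.cos(B),-10+40*np.sin(B),280]); ctrl.sleep(.3)
wshot("w2"); s=ctrl.read_state();print(s["clock"],s["position"],s["contact_force"],s["torque"])
E
```

```text
4.0333 [506.20364196   1.20223685 280.3933991 ] [-0.29502751 -0.32608979  0.3141749 ] [ 0.01239038 -0.14492526 -0.02382562]
```

View pics/w1.png

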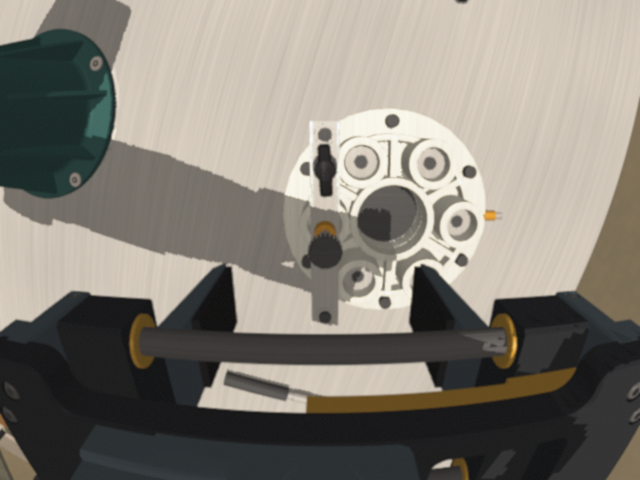

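View pics/w2.png

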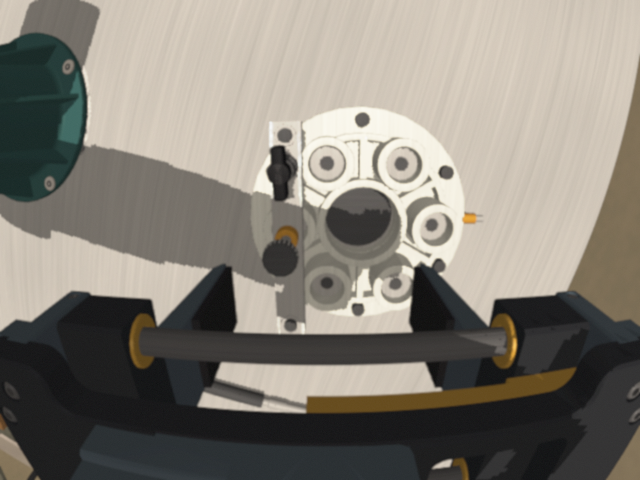

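Both wrist views show the knob bar (about (325,170), then (280,172)) and the knurled head (about (325,250), then (280,257)). I'll zoom in to measure them.

```bash
python3 - <<'E'
import cv2,numpy as np
a=cv2.imread("pics/w1.png")[110:330,280:370];b=cv2.imread("pics/w2.png")[110:330,240:330]
f=lambda i:cv2.resize(i[10:165],None,fx=4,fy=4,interpolation=cv2.INTER_CUBIC)[:600]
cv2.imwrite("pics/wc.png",np.hstack([f(a),f(b)]))
E
```

```text
(no output)
```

View pics/wc.png

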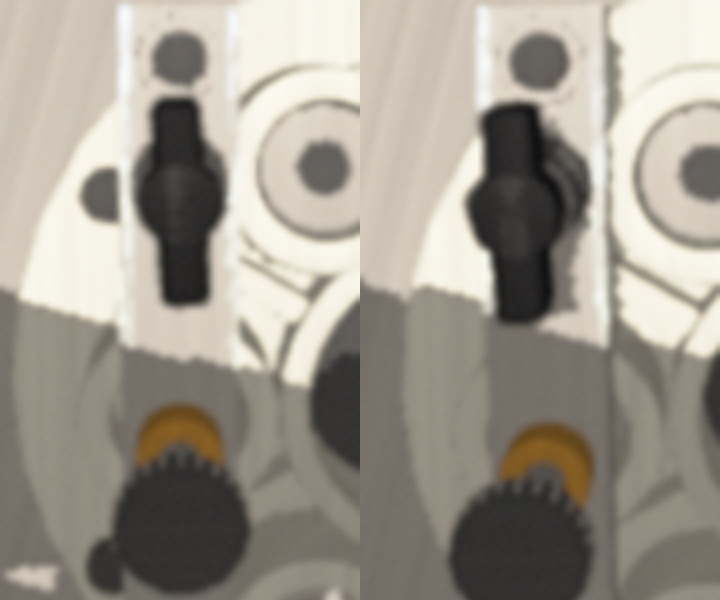

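```bash
python3 - <<'E'
from h import *
import pickle
W=[pickle.load(open(f"pics/w{i}.pkl","rb")) for i in (1,2)]
s=vision.read_camera("scene");t=vision.read_camera("top")
for nm,u in (("knob",[(325.1,170.3),(279.4,173.3)]),("head",[(325.5,252.5),(280,259.5)]),("bar+",[(324,145),(277.5,146.3)]),("bar-",[(326.2,195.8),(281.2,200.3)]),("bolt+",[(324.9,134),(284.8,135.2)]),("bolt-",[(325.2,317),(290.5,325)])):
    rs=[ray(d,p,tl) for (d,tl),p in zip(W,u)]
    x,e=tri(rs); zz={"knob":173,"head":180}.get(nm,173 if nm[1]=="a" else 110)
    print(nm,x.round(1),np.round(e,2),[plane(r,zz).round(1)[:2] for r in rs])
print(ctrl.read_state()["clock"])
E
```

```text
knob [457.4  32.  162.9] [0.09 0.09] [array([457. ,  33.1]), array([458.2,  33.4])]
head [478.5 -38.3 180.3] [0.1 0.1] [array([478.6, -38.5]), array([478.5, -38.3])]
bar+ [449.7  54.3 164.5] [0.06 0.06] [array([449.6,  54.5]), array([450.5,  55. ])]
bar- [465.2   9.3 163.1] [0.16 0.16] [array([464.5,  11.2]), array([465.8,  11.3])]
bolt+ [448.2  63.2 111.9] [0.29 0.29] [array([448.1,  63.5]), array([448.1,  62.8])]
bolt- [ 508.6 -138.7  113.2] [0.03 0.03] [array([ 509.1, -140.3]), array([ 508.8, -140.6])]
4.1333
```

```bash
python3 - <<'E'
from h import *
p=np.array([457.3,32.7]);B=.2907+.03
ctrl.move_pose([*p,240],tooldown(B));ctrl.move_straight([*p,154],feed=100);ctrl.sleep(.2)
f0=ctrl.read_state();jaws.grab(5);ctrl.sleep(.2);s=ctrl.read_state()
print(s["clock"],s["gripper_width"]*91,s["position"],s["contact_force"]-f0["contact_force"],s["torque"]-f0["torque"],f0["contact_force"])
wshot("w3")
E
```

```text
7.2833 0.6844549740170819 [457.32376696  32.69965146 154.02607561] [ 1.45864834  0.77323248 -0.21813688] [-0.02369898  0.02749175 -0.03556451] [-0.3494126  -0.53758477 -0.03901417]
```

View pics/w3.png

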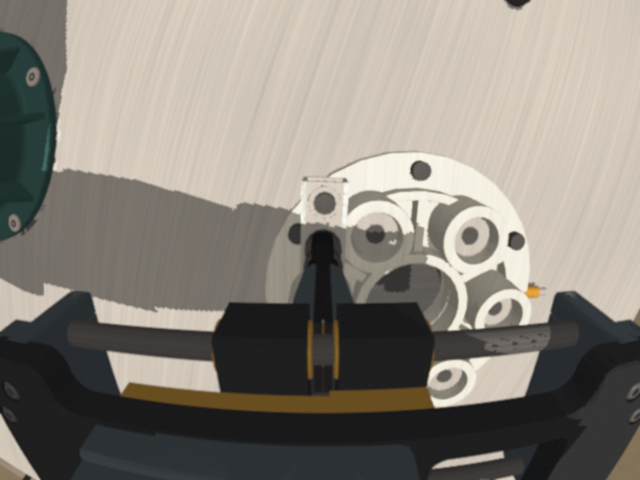

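```bash
python3 - <<'E'
import cv2,numpy as np
a=cv2.imread("pics/w3.png")[200:350,230:420]
g=np.clip(((a/255.)**.5*255),0,255).astype('uint8')
cv2.imwrite("pics/w3c.png",cv2.resize(g,None,fx=4,fy=4,interpolation=cv2.INTER_CUBIC))
E
```

```text
(no output)
```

View pics/w3c.png

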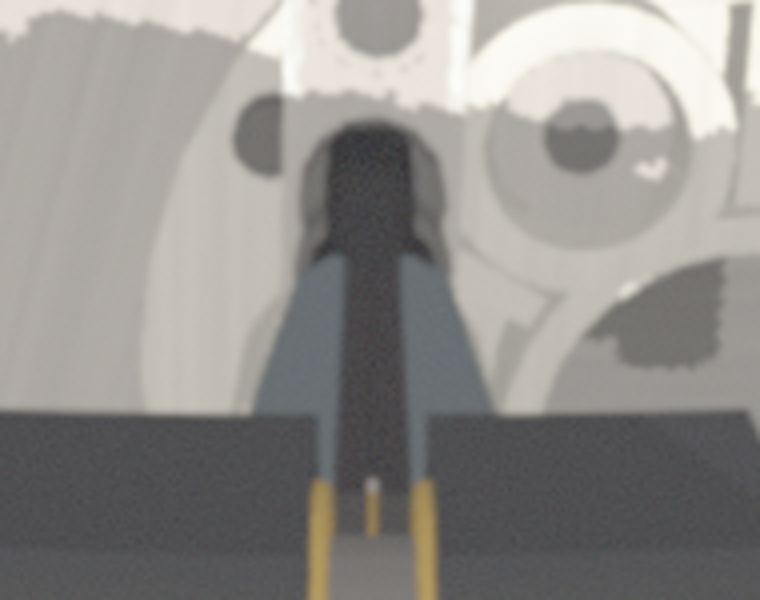

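```bash
python3 - <<'E'
from h import *
import pickle
d,t=pickle.load(open("pics/w3.pkl","rb"))
T=rot(t[1])
def P(x,y,z): 
    u=proj(d,t[0]+T.apply([x,y,z]),t); return ((u-[230,200])*4).round(0)
for y in (0,-10,-19,-40,-60): print("y",y,[P(x,y,z) for x,z in ((0,0),(0,16),(6,16),(-6,16),(6,24),(-6,24))])
print(ctrl.read_state()["clock"])
E
```

```text
y 0 [array([374., 282.]), array([374., 179.]), array([415., 179.]), array([332., 179.]), array([416., 125.]), array([332., 125.])]
y -10 [array([374., 308.]), array([374., 201.]), array([417., 201.]), array([330., 201.]), array([418., 145.]), array([330., 145.])]
y -19 [array([374., 334.]), array([374., 223.]), array([419., 223.]), array([328., 223.]), array([420., 165.]), array([328., 165.])]
y -40 [array([374., 403.]), array([374., 282.]), array([425., 282.]), array([323., 282.]), array([426., 218.]), array([323., 218.])]
y -60 [array([374., 483.]), array([374., 352.]), array([431., 352.]), array([318., 352.]), array([432., 282.]), array([317., 282.])]
7.3333
```

```bash
python3 - <<'E'
from h import *
import pickle
d,t=pickle.load(open("pics/w3.pkl","rb"))
H=d["hand_eye"]
I=(np.zeros(3),np.array([1.,0,0,0]))
for u in [(142,340),(505,340),(310,340),(336,340), (232,266),(413,266),(316,264),(330,264)]:
    o,v=ray(d,u,I)
    print(u,[ (o+v*(z-o[2])/v[2]).round(1) for z in (0,16)])
E
python3 - <<'E'
import cv2,numpy as np
a=cv2.imread("pics/w1.png")[240:400,120:310]
g=np.clip(((a/255.)**.5*255),0,255).astype('uint8')
cv2.imwrite("pics/w1f.png",cv2.resize(g,None,fx=4,fy=3.7,interpolation=cv2.INTER_CUBIC)[:600])
E
```

```text
(142, 340) [array([-76.3, -82.4,   0. ]), array([ -61.4, -106.2,   16. ])]
(505, 340) [array([ 76.5, -82.2,   0. ]), array([  61.4, -106.1,   16. ])]
(310, 340) [array([ -5.5, -75.9,   0. ]), array([  -4.5, -101. ,   16. ])]
(336, 340) [array([  5. , -75.9,   0. ]), array([   4., -101.,   16.])]
(232, 266) [array([-56.4,   6.2,   0. ]), array([-45.4, -35. ,  16. ])]
(413, 266) [array([55.4,  6.6,  0. ]), array([ 44.5, -34.7,  16. ])]
(316, 264) [array([-4.5, 10.7,  0. ]), array([ -3.7, -31.4,  16. ])]
(330, 264) [array([ 4.1, 10.8,  0. ]), array([  3.2, -31.4,  16. ])]
```

View pics/w1f.png

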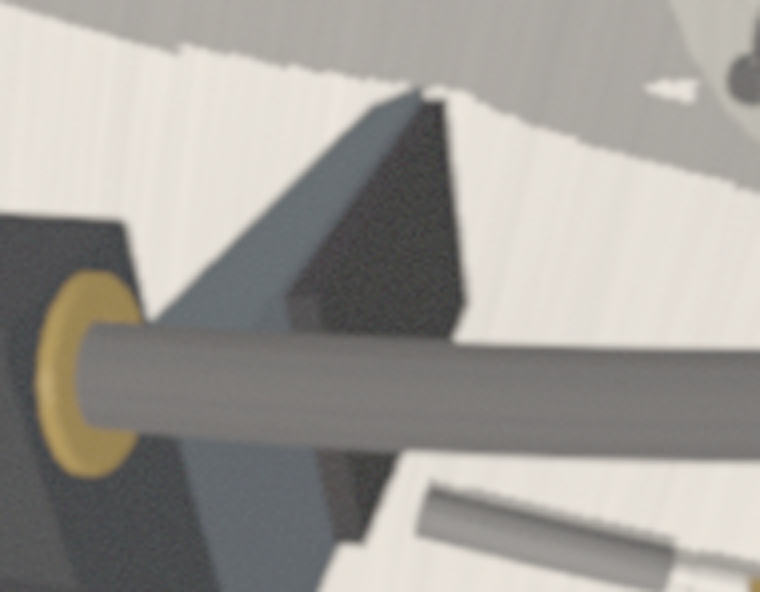

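```bash
python3 - <<'E'
from h import *
import pickle
d,t=pickle.load(open("pics/w3.pkl","rb"))
I=(np.zeros(3),np.array([1.,0,0,0]))
for u in [(230,267),(225,267),(236,321),(192,321),(210,386)]:
    o,v=ray(d,u,I)
    print(u,[(o+v*(x-o[0])/v[0]).round(1) for x in (-43,-45.5,-48)])
for x in (-45.5,-59):
  for y in (0,-38):
    for z in (16,0,-16): print(x,y,z,proj(d,[x,y,z],I).round(0))
E
```

```text
(230, 267) [array([-43. , -47.8,  20.4]), array([-45.5, -38.6,  16.9]), array([-48. , -29.5,  13.3])]
(225, 267) [array([-43. , -56.1,  23.7]), array([-45.5, -47.4,  20.3]), array([-48. , -38.8,  16.9])]
(236, 321) [array([-43. , -46.7,  -8.6]), array([-45.5, -37.5, -13.9]), array([-48. , -28.3, -19.2])]
(192, 321) [array([ -43. , -102.2,   22.5]), array([-45.5, -96.3,  19.1]), array([-48. , -90.3,  15.6])]
(210, 386) [array([-43. , -96.6,  -9.4]), array([-45.5, -90.4, -14.8]), array([-48. , -84.1, -20.1])]
-45.5 0 16 [246. 244.]
-45.5 0 0 [247. 270.]
-45.5 0 -16 [249. 294.]
-45.5 -38 16 [230. 268.]
-45.5 -38 0 [233. 298.]
-45.5 -38 -16 [236. 325.]
-59 0 16 [223. 244.]
-59 0 0 [226. 270.]
-59 0 -16 [228. 294.]
-59 -38 16 [204. 268.]
-59 -38 0 [208. 297.]
-59 -38 -16 [212. 324.]
```

The picture disagrees with the stated TCP. From the wrist calibration, the pads' end lies about 36-38 mm behind the nominal TCP. The jaws also closed fully (0.7 mm) above the bar, which fits that. I'll open and go about 35 mm lower, watching the force.

```bash
python3 - <<'E'
from h import *
p=np.array([457.3,32.7])
jaws.release()
for z in (140,128,119):
    ctrl.move_straight([*p,z],feed=60);s=ctrl.read_state();print(z,s["contact_force"].round(2))
    if abs(s["contact_force"][2])>6: break
else:
    ctrl.sleep(.2);f0=ctrl.read_state();jaws.grab(5);ctrl.sleep(.2);s=ctrl.read_state()
    print(s["clock"],s["gripper_width"]*91,s["position"],s["contact_force"]-f0["contact_force"],s["torque"]-f0["torque"])
wshot("w4")
a=cv2.imread("pics/w4.png")[200:350,230:420]
cv2.imwrite("pics/w4c.png",cv2.resize(np.clip(((a/255.)**.5*255),0,255).astype('uint8'),None,fx=4,fy=4,interpolation=cv2.INTER_CUBIC))
E
```

```text
140 [-0.53 -0.22 -0.37]
128 [-0.52  0.36 -0.89]
119 [-0.34 -0.61 -0.57]
11.3417 12.01658746646974 [457.32999589  32.71431009 118.99298777] [ 1.78998045 -0.0952664   0.15618493] [ 0.02988881 -0.05890856 -0.07923758]
```

View pics/w4c.png

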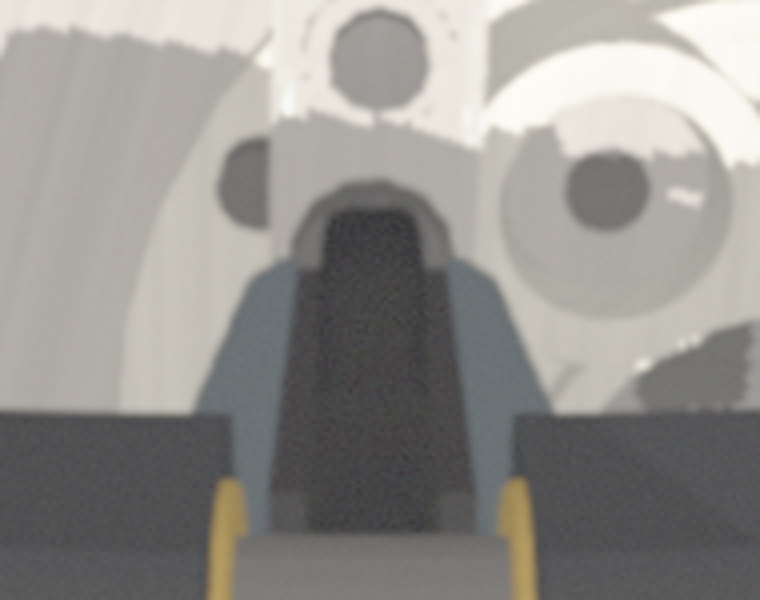

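Width is now 12.0 mm with the bar squarely between the pads and low side force. Next I break it loose.

```bash
python3 - <<'E'
from h import *
p=np.array([457.3,32.7,119]);B=.2907
jaws.grab(60);ctrl.sleep(.2)
for a in (.15,.3,.5,.75,1.05,1.38):
    ctrl.move_straight(p,tooldown(B+a)) ; s=ctrl.read_state()
    x=rot(s["tool_rot"]).apply([1,0,0]);print(a,round(s["clock"],2),"yaw",round(np.arctan2(x[1],x[0])-B,3),s["contact_force"].round(1),s["torque"].round(2),round(s["gripper_width"]*91,2))
    if np.linalg.norm(s["contact_force"])>35: print("stop");break
ctrl.sleep(.2);wshot("w5")
E
```

```text
0.15 12.07 yaw 0.147 [ 2.6  1.3 -1.9] [ 0.22 -0.58  0.02] 11.53
0.3 12.38 yaw 0.295 [ 4.4  2.1 -3.7] [ 0.47 -0.85  0.08] 11.83
0.5 12.72 yaw 0.496 [ 5.1  3.8 -4.7] [ 0.71 -1.07  0.05] 11.36
0.75 13.12 yaw 0.745 [ 5.5  5.7 -5.8] [ 1.05 -1.22 -0.02] 11.54
1.05 13.57 yaw 1.045 [ 6.2  7.9 -6.6] [ 1.46 -1.27  0.06] 11.31
1.38 14.06 yaw 1.375 [ 6.9 10.3 -6.1] [ 1.92 -1.32  0.02] 11.68
```

View pics/w5.png

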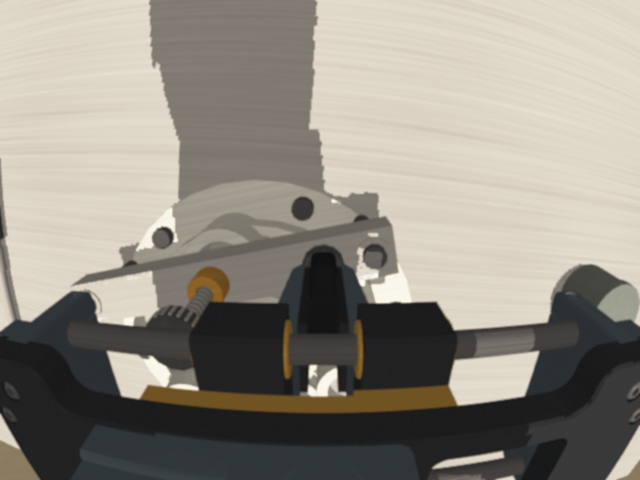

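The bar turned with the gripper to about 1.38. Opening the jaws here would swing a finger into the rod head, so I'll come back to about 1.09 (still past 1 rad and free), release there and lift.

```bash
python3 - <<'E'
from h import *
p=np.array([457.3,32.7,119]);B=.2907
ctrl.move_straight(p,tooldown(B+1.09))
s=ctrl.read_state();print(s["clock"],s["contact_force"].round(1),s["torque"].round(2))
jaws.release();s=ctrl.read_state();print(s["clock"],s["contact_force"].round(1),s["torque"].round(2))
ctrl.move_straight(p+[0,0,71],feed=150);ctrl.sleep(.2)
s=ctrl.read_state();print(s["clock"],s["contact_force"].round(1),s["torque"].round(2))
wshot("w6")
E
```

```text
14.75 [ 6.9  8.3 -6.5] [ 1.54 -1.27 -0.03]
16.0 [-0.4 -0.2 -0.5] [ 0.1  -0.04  0.03]
16.825 [ 0.6 -0.  -0.2] [ 0.1  -0.17  0.01]
```

View pics/w6.png

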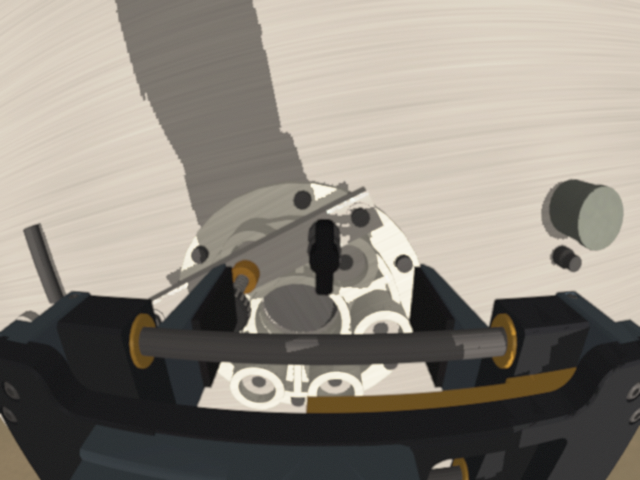

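The bar stayed at about 1.09 and nothing else was disturbed. Next I press the rod down with closed fingers, in small force-checked steps.

```bash
python3 - <<'E'
from h import *
h=np.array([478.5,-38.3]);B=.2907
jaws.grab(20)
ctrl.move_pose([*h,168],tooldown(B));ctrl.sleep(.3)
b=np.mean([ctrl.read_state()["contact_force"][2] for _ in range(3)]);z=168.;log=[];touch=None
def F():
    return ctrl.read_state()["contact_force"][2]-b
try:
  while z>105:
    st=2. if touch is None else 1.
    z-=st;ctrl.move_straight([*h,z],feed=25);f=F();s=ctrl.read_state();log.append((round(z,1),round(s["position"][2],2),round(f,2)))
    if touch is None and f>1.2: touch=z
    if f>4.5: break
finally:
  print(log);s=ctrl.read_state();print(b,touch,s["clock"],s["position"],s["contact_force"])
E
```

```text
[(166.0, np.float64(165.85), np.float64(1.33)), (165.0, np.float64(164.92), np.float64(-0.47)), (164.0, np.float64(163.93), np.float64(1.18)), (163.0, np.float64(162.92), np.float64(0.6)), (162.0, np.float64(161.95), np.float64(0.21)), (161.0, np.float64(160.94), np.float64(0.2)), (160.0, np.float64(159.93), np.float64(0.9)), (159.0, np.float64(158.91), np.float64(0.84)), (158.0, np.float64(157.91), np.float64(0.33)), (157.0, np.float64(156.94), np.float64(0.33)), (156.0, np.float64(155.91), np.float64(2.08)), (155.0, np.float64(154.91), np.float64(1.38)), (154.0, np.float64(153.94), np.float64(0.31)), (153.0, np.float64(152.94), np.float64(0.6)), (152.0, np.float64(151.93), np.float64(0.66)), (151.0, np.float64(150.93), np.float64(0.3)), (150.0, np.float64(149.96), np.float64(0.16)), (149.0, np.float64(148.94), np.float64(0.05)), (148.0, np.float64(147.94), np.float64(0.18)), (147.0, np.float64(146.92), np.float64(0.26)), (146.0, np.float64(145.93), np.float64(0.54)), (145.0, np.float64(144.91), np.float64(0.85)), (144.0, np.float64(143.92), np.float64(0.05)), (143.0, np.float64(142
[... 757 characters left out ...]
92), np.float64(0.59)), (126.0, np.float64(125.93), np.float64(0.79)), (125.0, np.float64(124.9), np.float64(0.87)), (124.0, np.float64(123.94), np.float64(1.02)), (123.0, np.float64(122.93), np.float64(0.93)), (122.0, np.float64(121.9), np.float64(1.01)), (121.0, np.float64(120.92), np.float64(1.21)), (120.0, np.float64(119.93), np.float64(0.22)), (119.0, np.float64(118.94), np.float64(0.14)), (118.0, np.float64(117.93), np.float64(-0.04)), (117.0, np.float64(116.93), np.float64(0.17)), (116.0, np.float64(115.91), np.float64(0.88)), (115.0, np.float64(115.24), np.float64(7.16))]
-0.44344194149068655 166.0 32.4417 [478.52654903 -38.29172508 115.24248146] [-2.71762656  0.32749922  6.71938226]
```

```bash
python3 - <<'E'
from h import *
wshot("w7");d=vision.read_camera("scene")["frame"];cv2.imwrite("pics/s7c.png",cv2.resize(d[170:290,300:460],None,fx=5,fy=5,interpolation=cv2.INTER_CUBIC))
s=ctrl.read_state();print(s["clock"],s["position"],s["contact_force"],s["torque"])
E
```

```text
32.5417 [478.5458317  -38.30704911 115.27044784] [-3.24958866  0.88566735  6.70544188] [0.02729376 0.43511946 0.01981344]
```

View pics/s7c.png

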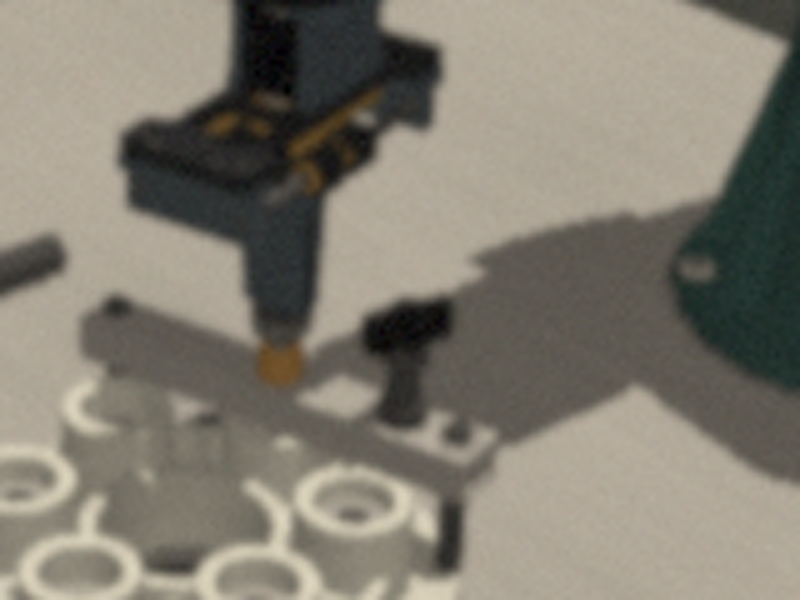

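View pics/w7.png

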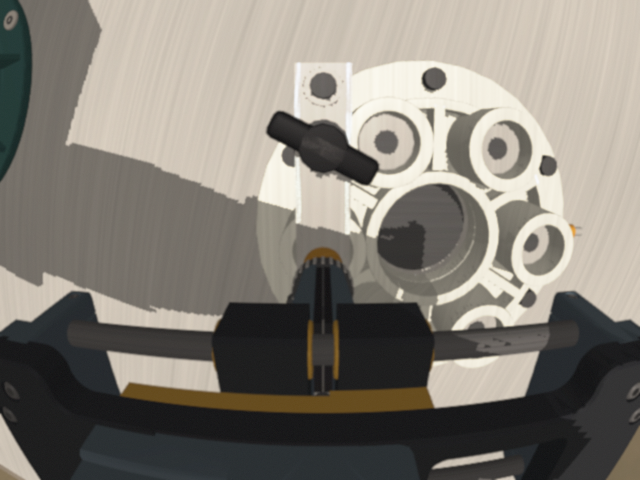

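The scene view shows the head pushed down to just above the brass bush under the closed fingers, so the 7 N is the piston. I'll press slightly more and hold.

```bash
python3 - <<'E'
from h import *
h=np.array([478.5,-38.3]);b=-.44;z=115.
while z>113.5:
    z-=.25;ctrl.move_straight([*h,z],feed=20);ctrl.sleep(.1);s=ctrl.read_state();f=s["contact_force"][2]-b;print(z,s["position"][2].round(2),f.round(1))
    if f>10.5: break
for _ in range(5):
    ctrl.sleep(.3);print((ctrl.read_state()["contact_force"][2]-b).round(1))
s=ctrl.read_state();print(s["clock"],s["position"])
E
```

```text
114.75 115.2 11.6
11.7
10.5
11.3
10.3
12.0
34.3917 [478.58045719 -38.31844969 115.17366509]
```

Contact held at about 9-10 N for over 1.5 s. Now lift off, re-grip the knob and turn it home.

```bash
python3 - <<'E'
from h import *
h=np.array([478.5,-38.3]);p=np.array([457.3,32.7]);B=.2907
ctrl.move_straight([*h,120],feed=20);ctrl.move_straight([*h,170],feed=120)
ctrl.move_pose([*p,165],tooldown(B+1.09));jaws.release()
for z in (140,128,119):
    ctrl.move_straight([*p,z],feed=80);s=ctrl.read_state()
    if abs(s["contact_force"][2])>6: print("hit",z,s["contact_force"]);raise SystemExit
f0=s;jaws.grab(5);ctrl.sleep(.15);s=ctrl.read_state()
print(s["clock"],s["gripper_width"]*91,s["contact_force"]-f0["contact_force"],s["torque"]-f0["torque"])
wshot("w8");d=vision.read_camera("scene")["frame"];cv2.imwrite("pics/s8c.png",cv2.resize(d[170:290,300:460],None,fx=5,fy=5,interpolation=cv2.INTER_CUBIC))
E
```

```text
40.075 11.984101407007548 [-0.30570077  6.38529347 -2.36384464] [ 1.33403187 -0.09753283  0.02375332]
```

View pics/s8c.png

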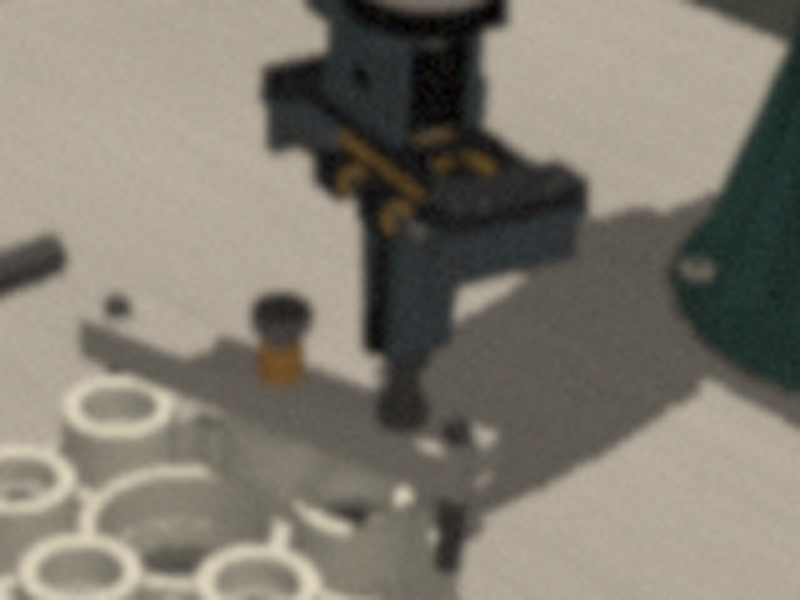

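The rod head sits low above the bush, where it was left, and the knob is gripped at 12.0 mm. Now turn it home.

```bash
python3 - <<'E'
from h import *
p=np.array([457.3,32.7,119]);B=.2907
jaws.grab(60);ctrl.sleep(.2)
for a in (.75,.5,.3,.15,.05,.01):
    ctrl.move_straight(p,tooldown(B+a)) ; s=ctrl.read_state()
    x=rot(s["tool_rot"]).apply([1,0,0]);print(a,round(s["clock"],2),"yaw",round(np.arctan2(x[1],x[0])-B,3),s["contact_force"].round(1),s["torque"].round(2),round(s["gripper_width"]*91,2))
    if np.linalg.norm(s["contact_force"])>40 or abs(s["torque"][2])>2.5: print("stop");break
ctrl.sleep(.4);s=ctrl.read_state();print(s["torque"].round(2))
jaws.release();ctrl.move_straight([457.3,32.7,200],feed=120);ctrl.sleep(.2);s=ctrl.read_state();print(s["clock"],s["contact_force"].round(1))
wshot("w9");d=vision.read_camera("scene")["frame"];cv2.imwrite("pics/s9c.png",cv2.resize(d[170:290,300:460],None,fx=5,fy=5,interpolation=cv2.INTER_CUBIC))
E
```

```text
0.75 41.08 yaw 0.749 [ 0.8  6.2 -0.6] [ 1.26 -0.24 -0.02] 11.68
0.5 41.48 yaw 0.499 [ 0.2  5.7 -1.1] [ 1.14 -0.25 -0.03] 11.44
0.3 41.83 yaw 0.299 [0.7 5.  0.2] [ 1.01 -0.18 -0.02] 11.6
0.15 42.13 yaw 0.149 [-0.3  5.   0.8] [ 0.97 -0.06 -0.04] 11.86
0.05 42.38 yaw 0.05 [-0.4  5.7  0.4] [ 1.01 -0.03 -0.06] 11.8
0.01 42.63 yaw 0.011 [-0.1  5.6  0.8] [ 0.97 -0.01 -0.07] 11.32
[ 0.94 -0.03  0.02]
45.3083 [-0.1 -0.2  0.1]
```

View pics/w9.png

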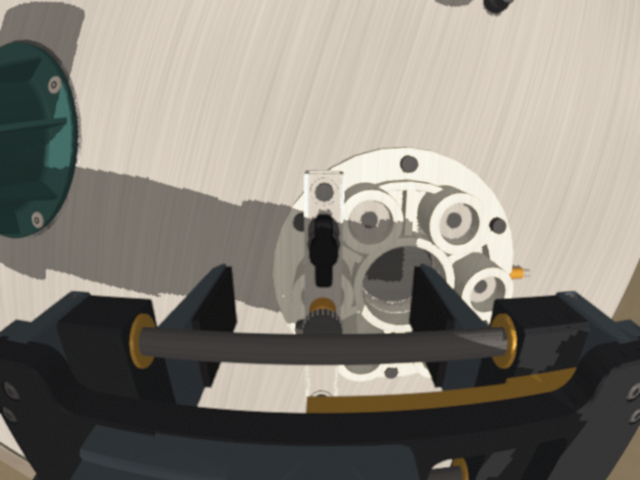

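View pics/s9c.png

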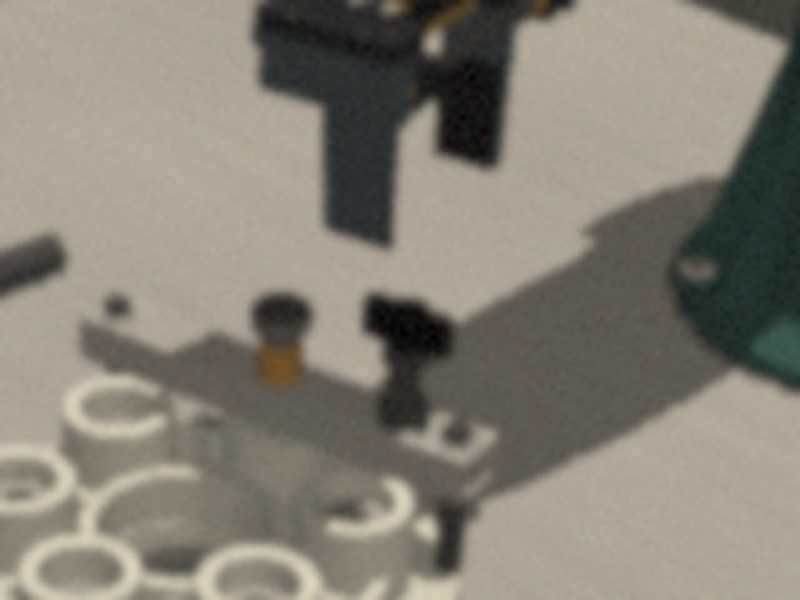

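```bash
python3 - <<'E'
from h import *
ctrl.job_done();print(ctrl.read_state()["clock"])
E
```

```text
the job is handed in; nothing more can be done
the job is handed in; nothing more can be done
```

I backed the clamp knob off to about 1.38 rad, then brought it back to about 1.09 so the opening jaws would clear the rod head. With closed fingers I pushed the rod down to the piston and held it at 10–12 N push (about 9–10 N estimated on the piston) for over 1.5 s. I then turned the knob home, opened the jaws and lifted clear. The job was handed in soon after the last reading, 45.3 s on the clock; it reports no verdict.

**Last checks**
- **Knob:** the bar lies along the bridge again, with the gripper's final yaw 0.01 rad from the estimated home position.
- **Rod:** its head sits low above the bush, and I saw no change between the pictures before and after tightening. That puts the foot roughly 28–29 mm down the bore. I did not measure that depth directly, and the contact force left after letting go could not be read.
- **Robot:** the measured force was about 0 with the jaws open and clear.
- **Bystanders:** I never went near them and saw nothing moved, but I did not re-measure their positions.

**Disagreements**
- **Fingertips:** the actual fingertips sit about 36–38 mm behind the stated TCP. My first grasp therefore closed in the air above the knob; I saw this from the jaw width and the wrist picture and went 35 mm lower.
- **Knob torque:** the measured torque about the vertical stayed near zero (0.1 N m or less) while the knob turned, well below the stated 0.4 N m. I judged the turning from the pictures and the gripper's yaw instead.

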